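# Take the long objective out of the inverted microscope

## Task

The long objective of the inverted microscope has to come out for cleaning. Push the turret round by its finger pins until that objective clicks in at the front, turn the lock knob to its mark and pull it up so that the turret is locked, then unscrew the objective anticlockwise, lift it out and gently stand it upright in the lens tray. Leave the turret locked there and do not knock over or shift the other things on the bench.

Things in the scene. Friction and masses are not known exactly. Their poses are not given: they have to be found in the camera images.
- microscope_stand: inverted ore microscope, fixed: white box 200 x 240 mm, deck 66 mm high, with a turret and a dark stage plate over the rear half of it (top at 156 mm, covers x > 16 mm, |y| < 68 mm of this frame). Origin on the bench under the turret's vertical axis, -x looks to the front (toward the robot), z up. In front of the stage nothing is higher than 142 mm
- turret: turret, turns about its z without end; origin on the bench on its axis (the stand's origin), its -x points to the long objective's place. Disc of 68 mm radius, top 88 mm above the bench; four places at 90 degrees: long objective, short fat one, thin middling one, flat dust plug. Clicks at every 90 degrees (catches within about 7 degrees, 2.5 N at a pin), turns easily between
- pin (a point): foot of one of the four upright steel finger pins of the turret (10 mm thick, from 88 to 114 mm above the bench, 76 mm from the turret axis), the one 45 degrees anticlockwise from the long objective; the others follow at 90, 180 and 270 degrees. Each stands midway between two places
- socket (a point): point in the turret on the axis of the long objective's place, at the top of its collar, 100 mm above the bench, 50 mm from the turret axis. The collar is 40 mm wide, 12 mm high
- front_position (a point): fixed point where the socket point must come: 50 mm in front of the turret axis, 100 mm above the bench
- lock_knob (a joint): black lock knob, angle in rad: 0 to 1.2, growing clockwise seen from above; 1.2 (its stop) is the mark. A steel tongue below it turns with it; at the mark the tongue lies under the turret rim, pointing to the turret axis
- lock_pull (a joint): how far the lock knob is pulled up, m: 0 to 0.010 (locked), takes about 6 N and stays where it is left. It rises only if the knob is at the mark and the turret sits in a click, so that the tongue goes up into one of the slots in the rim
- lock_axis (a point): fixed point on the vertical axis of the lock knob, 98 mm above the bench. Its grip bar is 12 mm thick, 34 mm long, from 86 to 111 mm above the bench while down; its white line points along the tongue, so at the mark the bar points from here to the turret axis, and at a smaller angle it stands (1.2 - angle) rad anticlockwise of that
- objective: the long objective (tallest on the turret, black band), loose, 54 mm overall. Origin at the foot of its 12 mm thread, z up. The barrel is 34 mm wide from 12 to 34 mm above the origin, then a cone. Quick thread: free after 75 degrees anticlockwise, just short of a stop, rising 2 to 3 mm; then lift straight up, clear after 15 mm. Home: origin 88 mm above the bench. 20 mm wide foot
- lens_tray: fixed aluminium tray with black rubber mat, 115 x 150 mm (its x and y), 13 mm high, walls 3 mm; origin under its centre, the mat's top is 5 mm above the origin
- dropper_bottle: brown dropper bottle, 39 mm wide, 104 mm high, bystander; origin under its centre
- dropper_bottle_b: second brown dropper bottle, same size, bystander; origin under its centre
- tweezers: steel tweezers lying flat, 89 mm, bystander; origin under the centre
- streak_block: cream ceramic block, 68 x 140 x 44 mm, bystander; origin under its centre
Mind the look-alikes: they are no part of the job. Leave any orange or pink look-alike of the objective alone.

How it is judged (in metres and radians):
On the way, in this order (a step that is already met when the one before it is completed fails the run):
1. the long objective stands at the front position, still screwed home (horizontal distance between socket and front_position below 0.004 m and height (world z) of objective below 0.0905 m), for 0.2 s.
2. the turret is locked there: knob at the mark and pulled up, objective still screwed home (all of step 1 and value of joint lock_pull above 0.007 m and value of joint lock_knob above 1.1 rad), for 0.2 s.
3. the objective is unscrewed and lifted out of the locked turret (horizontal distance between socket and front_position below 0.004 m and value of joint lock_pull above 0.007 m and value of joint lock_knob above 1.1 rad and height (world z) of objective above 0.108 m), for 0.1 s.
At the end, for the whole second after the job is handed in: the long objective stands upright (within 6 degrees) and still on the mat of the lens tray, let go; the turret is still at the front position (within 4 mm) and locked (knob at its mark within 0.1 rad, pulled up more than 7 mm) (horizontal distance between socket and front_position below 0.004 m and value of joint lock_pull above 0.007 m and value of joint lock_knob above 1.1 rad and x of objective in the frame of lens_tray between -0.05 and 0.05 m and y of objective in the frame of lens_tray between -0.067 and 0.067 m and z of objective in the frame of lens_tray between 0.002 and 0.009 m and angle between objective's own z axis and vertical below 0.1 rad and linear speed of objective below 0.02 m/s); the robot touches nothing.
It fails at once if another thing on the bench is shifted by more than 25 mm (distance of any of dropper_bottle, dropper_bottle_b, tweezers, streak_block from where it was at the start of the episode above 0.025 m).
It fails at once if the objective is tipped over (angle between objective's own z axis and vertical above 0.7 rad).
It fails at once if the objective is dropped or slammed into the tray (faster than 0.4 m/s within 15 mm of the mat) (x of objective in the frame of lens_tray between -0.06 and 0.06 m and y of objective in the frame of lens_tray between -0.08 and 0.08 m and z of objective in the frame of lens_tray below 0.02 m and linear speed of objective above 0.4 m/s).
It also fails if it takes over 72 s, if anything falls off the work surface, if the arm or the gripper's body presses on something with over 40 N, if the wrist force passes 120 N, or if a joint passes its speed limit or range.

## Robot

A 6-joint arm with a two-finger parallel gripper is mounted at the origin on a cart in front of the work surface, level with it; the furniture and walls round the work are solid. World frame = base frame: x ahead of the robot, y to its left, z up, the work surface at z = 0. Lengths are in m, angles in degrees, forces in N, time in s.
With the tool pointing down it reaches from about 0.4 to 0.825 m from the base axis. Payload 7 kg.
Tool frame: the origin (TCP) lies at the very end of the fingers, on their centre line; the grasp point (between the pads) lies hold_point_z behind it (hold_point_z is the distance from the TCP to the grasp point, in m); z points along the fingers, y is the line along which they close (so a half turn about z gives the same grasp; the last joint's range is limited). The gripper opens to 88 mm and grips with 3 to 60 N. Pads are 19 mm wide; open, the fingers measure 130 mm over their backs; the gripper's body (78 mm by 193 mm) begins 47 mm behind the grasp point.
Start: joints at [82.569, 20.546, 0.682, 0, -70.136, -16.507], TCP at [0.274, 0.617, 0.189] pointing down, gripper open.
Joint ranges: [-176.03, 176.03], [-82.01, 121.73], [-58.28, 71.71], [-173.87, 95.51], [-174.79, -0.11], [-173.66, 173.66]. Speed limits (degrees/s): [136.94, 136.94, 172.46, 180, 180, 180].

## Interface

Orientations are given as [roll, pitch, yaw] about the fixed x, y, z axes, in that order (R = Rz(yaw) Ry(pitch) Rx(roll)).
In Python, from plant import get_obs, snapshot, close_job, hold_point_z gives the robot as it stands.
- The arm moves only by the tool play_rows, never from a script. Its argument "commands" is a list that holds one entry, the list of rows, each a list of 7 numbers: the shift along the tool's x, y, z in cm, then the turn, a rotation vector about the tool's x, y, z in degrees, then the opening, from 0 (shut) to 1 (fully open). In form: [[[x, y, z, ax, ay, az, fingers], ...]]. A call has 1 to 20 rows; each row is the pose to reach, as a shift and turn from the pose commanded when the call began, along the tool's axes at that moment; what a row does not reach only later rows make up. A row lasts 1/12 s, in which the tool goes at most 41.7 mm and 7.16 degrees, less where a joint would pass 70% of its speed; a pose out of reach is approached as far as the arm can. A call with a gripper value outside its range is refused whole. The fingers move at their own pace and stop on an object; the grip force is fixed at half the most. Time passes only in rows, so rows that repeat a pose let the fingers close. It gives the time, the measured TCP pose, the force, the opening and the grip force at its end, in the units of the state.
- get_obs(): the state, without advancing time (a new reading comes with each control period).
- snapshot(name): name is "scene" or "side" or "wrist"; returns a dict with "frame" (384x512x3 uint8, red, green, blue), "camera_matrix" (3x3 intrinsics, pixels), "dist" ([k1, k2, p1, p2, k3] as OpenCV has them; the pictures are not rectified), "origin" and "attitude" of the camera in the world. Camera axes: x right, y down, z forward; pixel columns grow to the right and rows downward; lengths in m; the calibration is good to about 2 mm. A picture is of the moment at which its call begins. There is no depth.
- close_job(): hands the job in; it is judged then, once.
The state is a dict: "clock": time; "joint_pos": joint angles; "qvel": joint speeds; "tau": joint torques, N m; "tool_pos": TCP position; "orientation": TCP orientation; "force": force on the tool from outside, world axes, zero at the start; "moment": the same for the moment, N m; "opening": finger opening in m; "gripper_force": force on a finger pad.
Only numpy, scipy, OpenCV 4.12 (cv2) and the standard library are available. Lean on these libraries where they do the work, as an engineer would, in place of code of your own. Each camera call takes 0.05 s, during which the arm holds its last target. There are 200 camera calls.

## Working session

There is one attempt and no reset: what is moved stays moved. The work goes in short steps, Python scripts to look and compute and a tool call to move; the robot and the scene stay as the last step left them, time stands still between calls to the robot, and variables do not carry over. Pictures are saved under pics/ and viewed, at most 10 in all, crops included, and the job is handed in when it is done.

Besides the shell and the picture viewer there is one more tool, called after "Request:" as name(argument=value, ...), one argument or row to a line, values as JSON. play_rows: Moves the arm, as the interface text tells. Its arguments: {"type":"object","properties":{"commands":{"type":"array","items":{"type":"array","items":{"type":"array","items":{"type":"number"}}}}},"required":["commands"]}

```bash
ls; mkdir -p pics; python3 - <<'E'
from plant import *
import cv2,numpy as np
print(get_obs(),hold_point_z)
ims=[]
for n in("scene","side"):
    s=snapshot(n);cv2.imwrite(f"pics/{n}0.png",s["frame"][:,:,::-1]);print(n,s["camera_matrix"],s["dist"],s["origin"],s["attitude"])
E
```

```text
pics
{'clock': 0.0, 'joint_pos': array([ 8.25692486e+01,  2.05914921e+01,  6.34558764e-01, -2.00140415e-02,
       -7.01352775e+01, -1.65063183e+01]), 'qvel': array([0.01143684, 0.02103181, 0.0093972 , 0.0337678 , 0.04230654,
       0.03973636]), 'tau': array([-6.58156641e-04, -5.82721889e+01,  2.93062556e+01,  6.99729234e+00,
        6.75067960e-03, -1.48849299e-04]), 'tool_pos': array([0.2736839 , 0.61643454, 0.18772839]), 'orientation': array([ 1.79906243e+02, -8.16245255e-03, -2.39438789e+01]), 'force': array([-0.03965943,  0.06276302,  0.56898884]), 'moment': array([-0.04793732,  0.00757534,  0.02497608]), 'gripper_force': 0.0, 'opening': 0.08808432257992162} 0.0188
scene [[469.11390141   0.         261.4132143 ]
 [  0.         469.11390141 196.85558612]
 [  0.           0.           1.        ]] [-0.04540476  0.          0.          0.          0.        ] [-0.21690462 -0.52617381  1.05409909] [-136.89051235   -1.04104223  -57.19884549]
side [[492.64332609   0.         248.4635435 ]
 [  0.         492.64332609 194.42731187]
 [  0.           0.           1.        ]] [-0.11662906  0.          0.          0.          0.        ] [-0.06156424 -1.0032542   0.77460015] [-121.25979907    0.98749811  -35.54012088]
```

View pics/scene0.png

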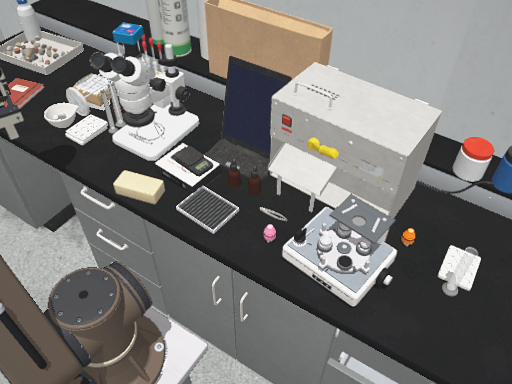

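View pics/side0.png

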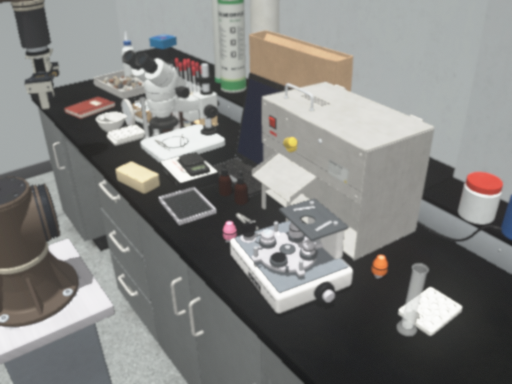

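The scene shows the stand around px (340,250), the tray at (207,208), the bottles at (235,177) and (254,183), and the block at (140,187). I'll enlarge the stand.

```bash
cat > h.py <<'E'
import numpy as np,cv2
from scipy.spatial.transform import Rotation as R
def cam(s):
    return s["camera_matrix"],np.array(s["dist"],float),np.array(s["origin"]),R.from_euler("xyz",s["attitude"],degrees=True).as_matrix()
def ray(s,px):
    K,d,o,A=cam(s);u=cv2.undistortPoints(np.array(px,float).reshape(-1,1,2),K,d).reshape(-1,2)
    return o,(A@np.c_[u,np.ones(len(u))].T).T
def onz(s,px,z):
    o,r=ray(s,px);return o+r*((z-o[2])/r[:,2])[:,None]
def proj(s,P):
    K,d,o,A=cam(s);P=(np.array(P,float).reshape(-1,3)-o)@A
    return cv2.projectPoints(P,np.zeros(3),np.zeros(3),K,d)[0].reshape(-1,2)
E
python3 - <<'E'
from plant import *
import cv2,numpy as np
from h import *
a=snapshot("scene");b=snapshot("side")
A=cv2.resize(a["frame"][190:305,275:405],None,fx=6,fy=5.2*6/5.2*0.0+5.2,interpolation=cv2.INTER_CUBIC) if 0 else cv2.resize(a["frame"][190:310,275:405],None,fx=5,fy=5,interpolation=cv2.INTER_CUBIC)
B=cv2.resize(b["frame"][190:310,225:355],None,fx=5,fy=5,interpolation=cv2.INTER_CUBIC)
cv2.imwrite("pics/a.png",A[:,:,::-1]);cv2.imwrite("pics/b.png",B[:,:,::-1])
print(onz(a,[[207,208],[235,185],[254,192],[140,195],[273,213]],0.0))
E
```

```text
[[ 0.49353481  0.10345272  0.        ]
 [ 0.61974489  0.08921512  0.        ]
 [ 0.62757688  0.02270262  0.        ]
 [ 0.42167679  0.30746434  0.        ]
 [ 0.58677196 -0.07214947  0.        ]]
```

View pics/a.png

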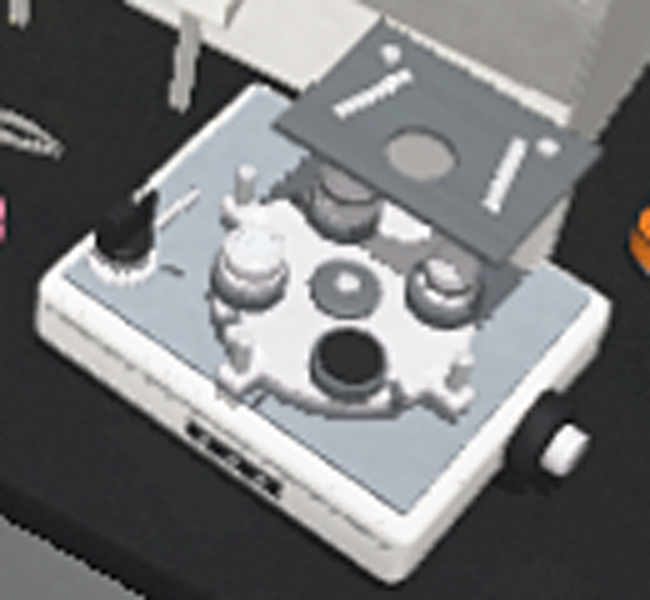

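View pics/b.png

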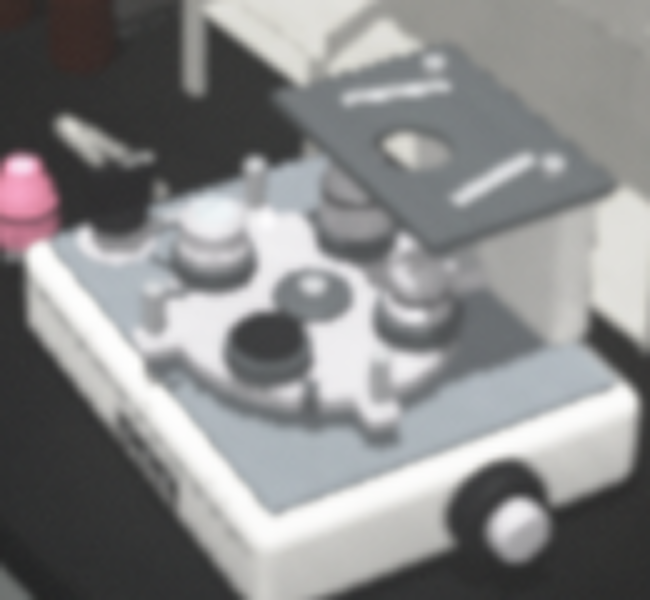

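Pins (crop a: 245,170 / 240,342 / 460,360), dust plug in front (350,355), a white-topped objective left (250,260), another right (445,285), and one at the rear under the stage (345,195). The knob is at (125,235), with its white line and tongue visible. I'll measure these.

```bash
python3 - <<'E'
from plant import *
from h import *
a=snapshot("scene");b=snapshot("side")
oa=np.array([275-.4,190-.4]);ob=np.array([225-.4,190-.4])
ca=lambda p:np.array(p)/5+oa
cb=lambda p:np.array(p)/5+ob
pa=onz(a,ca([[245,170],[240,342],[460,358]]),.114);pb=onz(b,cb([[255,160],[152,286],[380,365]]),.114)
print(pa,pb)
for n,p in(("a",pa),("b",pb)):
    c=(p[0]+p[2])/2; print(n,"centre",c,[np.linalg.norm(q-c) for q in p],[np.degrees(np.arctan2(*(q-c)[1::-1])) for q in p])
# deck front edge corners & side
e=onz(a,ca([[45,287],[400,528],[608,300],[262,88]]),.066);print("box",e,e.mean(0));
for i in range(4):
    d=e[(i+1)%4]-e[i];print(np.linalg.norm(d),np.degrees(np.arctan2(d[1],d[0])))
print("knob top",onz(a,ca([[125,215]]),.111),onz(b,cb([[118,185]]),.111))
print("line",onz(a,ca([[165,225],[198,195]]),.086))
print("places a",onz(a,ca([[250,265],[445,285],[348,352],[345,205]]),.11))
E
```

```text
[[ 0.54209726 -0.25097148  0.114     ]
 [ 0.4427952  -0.30024361  0.114     ]
 [ 0.49395504 -0.39525864  0.114     ]] [[ 0.5409842  -0.25068117  0.114     ]
 [ 0.44416214 -0.30046603  0.114     ]
 [ 0.48857984 -0.40234529  0.114     ]]
a centre [ 0.51802615 -0.32311506  0.114     ] [np.float64(0.07605336786079038), np.float64(0.07863077493083456), np.float64(0.07605336786079034)] [np.float64(71.54843538207464), np.float64(163.08986343953632), np.float64(-108.45156461792537)]
b centre [ 0.51478202 -0.32651323  0.114     ] [np.float64(0.08023126682376415), np.float64(0.07527033768655145), np.float64(0.08023126682376411)] [np.float64(70.93848118994369), np.float64(159.75417686142046), np.float64(-109.06151881005626)]
box [[ 0.45114872 -0.18634923  0.066     ]
 [ 0.42120043 -0.4057341   0.066     ]
 [ 0.60796485 -0.4390569   0.066     ]
 [ 0.64017338 -0.21675791  0.066     ]] [ 0.53012185 -0.31197454  0.066     ]
0.22141955861289306 -97.77341499199555
0.18971388655504134 -10.116350804879172
0.2246201898354914 81.75588038517104
0.1914549779968853 170.86104211651852
knob top [[ 0.48323659 -0.21242939  0.111     ]] [[ 0.47963791 -0.22489798  0.111     ]]
line [[ 0.50762257 -0.22507873  0.086     ]
 [ 0.53529695 -0.22988579  0.086     ]]
places a [[ 0.49088886 -0.28118438  0.11      ]
 [ 0.53423699 -0.36971916  0.11      ]
 [ 0.46968959 -0.34672009  0.11      ]
 [ 0.55316821 -0.30432921  0.11      ]]
```

```bash
cat >> h.py <<'E'
def go(p,yaw,roll=180):
    "shift (cm) and rotvec (deg) in the tool frame to reach world p, tool down with yaw"
    from plant import get_obs
    o=get_obs();Rc=R.from_euler("xyz",o["orientation"],degrees=True)
    t=Rc.inv().apply(np.array(p)-o["tool_pos"])*100
    r=(Rc.inv()*R.from_euler("xyz",[180,0,yaw],degrees=True)).as_rotvec(degrees=True)
    return np.round(np.r_[t,r],2).tolist()
E
python3 -c "
from h import *
print(go([.3,.45,.32],-20));print(go([.43,-.31,.32],-9))"
```

```text
[9.16, 14.19, -13.16, 0.03, -0.01, -3.94]
[51.88, 78.37, -13.12, 0.03, -0.0, -14.94]
```

Request:
play_rows(
  commands=[
    [[0,0,-13,0,0,0,1],[0,0,-13,0,0,0,1],[0,0,-13,0,0,0,0.3],[39,39.2,-13.1,0,0,-15,0.3],[39,39.2,-13.1,0,0,-15,0.3],[39,39.2,-13.1,0,0,-15,0.3],[39,39.2,-13.1,0,0,-15,0.3],[39,39.2,-13.1,0,0,-15,0.3],[39,39.2,-13.1,0,0,-15,0.3],[39,39.2,-13.1,0,0,-15,0.3],[39,39.2,-13.1,0,0,-15,0.3],[39,39.2,-13.1,0,0,-15,0.3],[39,39.2,-13.1,0,0,-15,0.3],[39,39.2,-13.1,0,0,-15,0.3],[39,39.2,-13.1,0,0,-15,0.3],[39,39.2,-13.1,0,0,-15,0.3]],
  ],
)

```text
clock: 1.63
tool_pos: [0.4673, 0.109, 0.3201]
orientation: [-179.9, -0.0, -8.9]
force: [0.1, 0.4, -0.4]
opening: 0.0262
gripper_force: 0.0
```

```bash
python3 -c "
from h import *
print(go([.43,-.31,.32],-9))"
```

```text
[2.8, 41.97, -0.03, -0.05, -0.05, 0.09]
```

Request:
play_rows(
  commands=[
    [[2.8,42,0,0,0,0,0.3],[2.8,42,0,0,0,0,0.3],[2.8,42,0,0,0,0,0.3],[2.8,42,0,0,0,0,0.3],[2.8,42,0,0,0,0,0.3],[2.8,42,0,0,0,0,0.3],[2.8,42,0,0,0,0,0.3],[2.8,42,0,0,0,0,0.3],[2.8,42,0,0,0,0,0.3],[2.8,42,0,0,0,0,0.3],[2.8,42,0,0,0,0,0.3],[2.8,42,0,0,0,0,0.3],[2.8,42,0,0,0,0,0.3]],
  ],
)

```text
clock: 2.72
tool_pos: [0.4293, -0.3086, 0.3192]
orientation: [-180.0, 0.0, -9.0]
force: [-0.2, 1.6, -0.1]
opening: 0.026
gripper_force: 0.0
```

```bash
python3 - <<'E'
from plant import *
from h import *
import pickle
s=snapshot("wrist");pickle.dump(s,open("w1.pkl","wb"));cv2.imwrite("pics/w1.png",s["frame"][:,:,::-1]);print(s["origin"],s["attitude"],s["camera_matrix"])
print(get_obs()["tool_pos"])
E
```

```text
[ 0.49986153 -0.32036914  0.51455964] [ 1.64428858e+02  3.82989228e-02 -9.90471207e+01] [[339.532892     0.         257.51045987]
 [  0.         339.532892   190.12392976]
 [  0.           0.           1.        ]]
[ 0.42957164 -0.30786203  0.31949276]
```

View pics/w1.png

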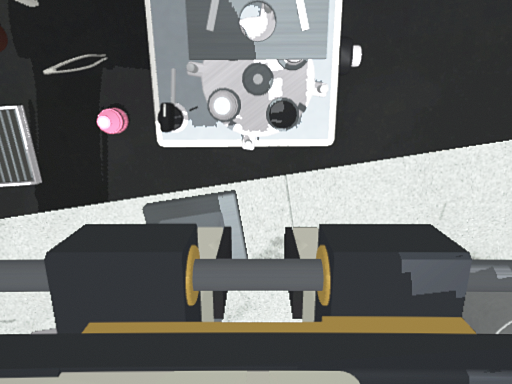

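The wrist view shows the hub at (258,78), pins at (248,142), (193,68) and (321,87), the short fat objective left (224,105), the black plug (284,113), the thin one right, and the knob at (170,117). The long one is therefore at the rear under the stage. I'll refine the positions.

```bash
python3 - <<'E'
from h import *
import pickle
s=pickle.load(open("w1.pkl","rb"))
f=s["frame"];cv2.imwrite("pics/w1c.png",cv2.resize(f[20:160,145:345],None,fx=4,fy=4,interpolation=cv2.INTER_CUBIC)[:,:,::-1])
e=onz(s,[[157,144],[335,144]],.066);print("front corners",e,np.linalg.norm(e[0]-e[1]));d=e[1]-e[0];print(np.degrees(np.arctan2(*d[1::-1])))
m=e.mean(0)
pin=onz(s,[[193,68],[248,142],[321,87]],.114);print(pin);c=(pin[0]+pin[2])/2;print(c,[np.linalg.norm(q-c) for q in pin],[np.degrees(np.arctan2(*(q-c)[1::-1])) for q in pin])
print("hub",onz(s,[[258,78]],.095),"knob",onz(s,[[170,117]],.111))
E
```

```text
front corners [[ 0.45962423 -0.17947156  0.066     ]
 [ 0.42278586 -0.41129424  0.066     ]] 0.2347313761416741
-99.02923562352379
[[ 0.53978941 -0.25399544  0.114     ]
 [ 0.44952878 -0.300743    0.114     ]
 [ 0.497468   -0.39209516  0.114     ]]
[ 0.5186287 -0.3230453  0.114    ] [np.float64(0.07221951766361935), np.float64(0.07260986553926174), np.float64(0.07221951766361932)] [np.float64(72.96203095882476), np.float64(162.11228642723253), np.float64(-107.03796904117517)]
hub [[ 0.5190586  -0.32372276  0.095     ]] knob [[ 0.49185932 -0.21592173  0.111     ]]
```

View pics/w1c.png

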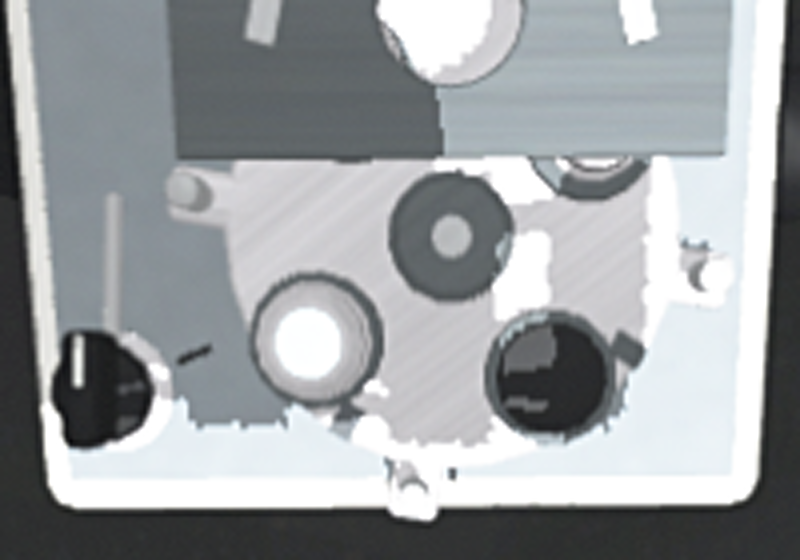

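```bash
python3 - <<'E'
from h import *
import pickle
s=pickle.load(open("w1.pkl","rb"))
print("bar",onz(s,[[164.5,117.3]],.111),"disc",onz(s,[[172,117.5]],.085),"ring",onz(s,[[173.5,117.5]],.07),"tongue",onz(s,[[173.5,100],[173.5,68.5]],.075),"mark",onz(s,[[193.8,108.7]],.066))
print(go([.4477,-.3003,.16],-18),go([.4477,-.3003,.10],-18))
# arc relative to start pose: phi 162 -> 234
c=np.array([.519,-.3235])
def arc(f0,f1,st):
    u=lambda f:np.array([np.cos(np.radians(f)),np.sin(np.radians(f))])
    A=R.from_euler("xyz",[180,0,f0-180],degrees=True)
    for f in np.arange(f0+st,f1+.1,st):
        t=A.inv().apply(np.r_[.075*(u(f)-u(f0)),0])*100
        print(f,np.round(t,2),A.inv().apply([0,0,f-f0]).round(1))
arc(162,234,6)
E
```

```text
bar [[ 0.49251125 -0.20955202  0.111     ]] disc [[ 0.49037233 -0.2114914   0.085     ]] ring [[ 0.4897447  -0.20958107  0.07      ]] tongue [[ 0.5107068  -0.21564134  0.075     ]
 [ 0.54676276 -0.22400014  0.075     ]] mark [[ 0.49640473 -0.23674399  0.066     ]]
[1.67, -1.03, 15.95, -0.01, 0.0, 9.05] [1.67, -1.02, 21.95, -0.01, 0.0, 9.05]
168.0 [0.04 0.78 0.  ] [ 0.  0. -6.]
174.0 [0.16 1.56 0.  ] [  0.   0. -12.]
180.0 [0.37 2.32 0.  ] [  0.   0. -18.]
186.0 [0.65 3.05 0.  ] [  0.   0. -24.]
192.0 [1.   3.75 0.  ] [  0.   0. -30.]
198.0 [1.43 4.41 0.  ] [  0.   0. -36.]
204.0 [1.93 5.02 0.  ] [  0.   0. -42.]
210.0 [2.48 5.57 0.  ] [  0.   0. -48.]
216.0 [3.09 6.07 0.  ] [  0.   0. -54.]
222.0 [3.75 6.5  0.  ] [  0.   0. -60.]
228.0 [4.45 6.85 0.  ] [  0.   0. -66.]
234.0 [5.18 7.13 0.  ] [  0.   0. -72.]
```

Request:
play_rows(
  commands=[
    [[1.7,-1.0,8,0,0,9,0.3],[1.7,-1.0,8,0,0,9,0.3],[1.7,-1.0,16,0,0,9,0.3],[1.7,-1.0,16,0,0,9,0.3],[1.7,-1.0,18,0,0,9,0.3],[1.7,-1.0,20,0,0,9,0.3],[1.7,-1.0,22,0,0,9,0.3],[1.7,-1.0,22,0,0,9,0.3],[1.7,-1.0,22,0,0,9,0.15],[1.7,-1.0,22,0,0,9,0.15],[1.7,-1.0,22,0,0,9,0.15]],
  ],
)

```text
clock: 3.68
tool_pos: [0.4494, -0.3009, 0.1014]
orientation: [180.0, -0.2, -17.9]
force: [0.5, -0.2, 1.7]
opening: 0.0149
gripper_force: 0.0
```

```bash
python3 - <<'E'
from plant import *
from h import *
print(go([.4477,-.3003,.10],-18))
s=snapshot("wrist");f=s["frame"];b=snapshot("side")["frame"][190:310,225:355]
cv2.imwrite("pics/w2.png",np.hstack([f[:,60:460],cv2.resize(b,(416,384))])[:,:,::-1])
E
```

```text
[-0.18, -0.01, 0.14, 0.0, -0.17, 0.13]
```

View pics/w2.png

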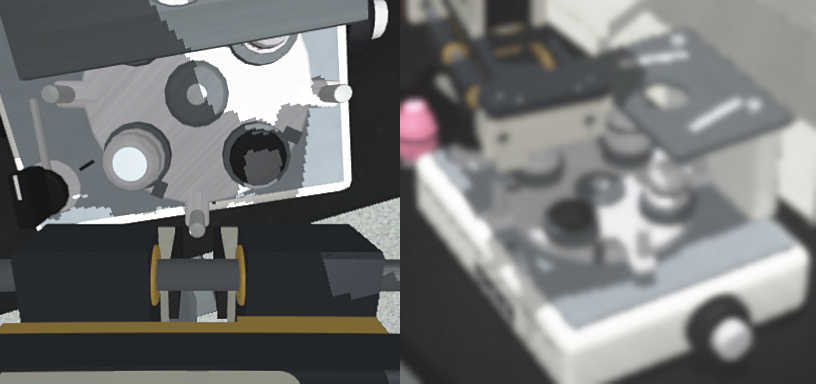

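The pin's top (197,230) lies in line with the gap between the fingertips. I'll push it along the arc and then look.

Request:
play_rows(
  commands=[
    [[0.04,0.78,0.1,0,0,-6,0.15],[0.16,1.56,0.1,0,0,-12,0.15],[0.37,2.32,0.1,0,0,-18,0.15],[0.65,3.05,0.1,0,0,-24,0.15],[0.65,3.05,0.1,0,0,-24,0.15]],
  ],
)

```text
clock: 4.2
tool_pos: [0.4452, -0.3332, 0.0993]
orientation: [180.0, -0.1, 6.3]
force: [0.5, -0.6, -1.2]
opening: 0.0133
gripper_force: 0.0
```

```bash
python3 - <<'E'
from plant import *
from h import *
s=snapshot("wrist");f=s["frame"];print(proj(s,get_obs()["tool_pos"]))
cv2.imwrite("pics/w3.png",f[:,:,::-1])
E
```

```text
[[256.23110198 217.1037229 ]]
```

View pics/w3.png

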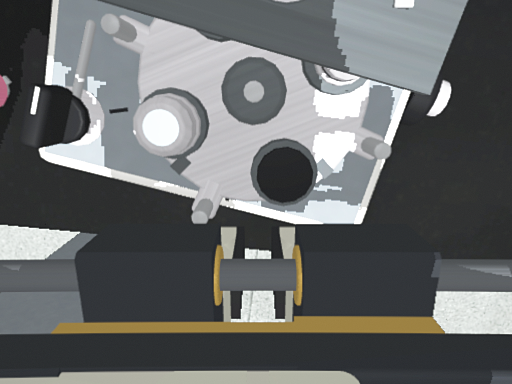

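The turret did not move: the pin's top (202,215) is now left of the fingers (tips 228..288,228). I'll compute the radial offset.

```bash
python3 - <<'E'
from plant import *
from h import *
s=snapshot("wrist")
p=onz(s,[[201,213],[121,25],[374,148]],.114);print(p)
c=(p[1]+p[2])/2;print(c,[np.linalg.norm(q-c) for q in p],[np.degrees(np.arctan2(*(q-c)[1::-1])) for q in p])
t=get_obs()["tool_pos"];print(t,np.linalg.norm((t-c)[:2]),"hub",onz(s,[[254,90]],.095))
A=R.from_euler("xyz",get_obs()["orientation"],degrees=True)
for dx in(-.01,0,.01): print(dx,proj(s,t+A.apply([dx,0,-.01])),proj(s,t+A.apply([dx,.0066,0])))
f=s["frame"][170:260,170:340];cv2.imwrite("pics/w3c.png",cv2.resize(f,None,fx=4.5,fy=4.5,interpolation=cv2.INTER_CUBIC)[:,:,::-1])
E
```

```text
[[ 0.44954649 -0.30043131  0.114     ]
 [ 0.54152601 -0.25666034  0.114     ]
 [ 0.49556494 -0.38990901  0.114     ]]
[ 0.51854548 -0.32328468  0.114     ] [np.float64(0.07268518638999537), np.float64(0.07047628871464712), np.float64(0.0704762887146472)] [np.float64(161.67445172273304), np.float64(70.96930306339875), np.float64(-109.03069693660129)]
[ 0.44489573 -0.33221909  0.09900758] 0.074189677491357 hub [[ 0.51880558 -0.32322439  0.095     ]]
-0.01 [[256.43731442 238.85149322]] [[267.15079662 232.30388881]]
0 [[256.44939681 222.96014986]] [[267.29802781 217.07046059]]
0.01 [[256.46168856 206.64393478]] [[267.4500393  201.44716406]]
```

```bash
python3 - <<'E'
from plant import *
import pickle
pickle.dump([snapshot("wrist"),snapshot("side"),snapshot("scene")],open("o1.pkl","wb"))
E
```

Request:
play_rows(
  commands=[
    [[0,0,0,0,0,0,0.5],[0,0,0,0,0,0,0.5],[0,0,0,0,0,0,0.5],[0,0,0,0,0,0,0.5]],
  ],
)

```text
clock: 4.78
tool_pos: [0.4448, -0.3319, 0.0986]
orientation: [180.0, 0.0, 6.1]
force: [0.0, 0.2, 0.2]
opening: 0.0343
gripper_force: 0.0
```

```bash
python3 - <<'E'
from plant import *
from h import *
import pickle
o=pickle.load(open("o1.pkl","rb"));n=[snapshot("wrist"),snapshot("side"),snapshot("scene")]
pickle.dump(n,open("o2.pkl","wb"));ob=get_obs();print(ob["opening"],ob["tool_pos"])
for a,b in zip(o,n):
    d=np.abs(a["frame"].astype(int)-b["frame"]).max(2)>40
    y,x=np.nonzero(d);print(d.sum(),x.min(),x.max(),y.min(),y.max(),"tcp",proj(b,ob["tool_pos"]),proj(b,ob["tool_pos"]+[0,0,.066]))
g=cv2.cvtColor(n[0]["frame"],cv2.COLOR_RGB2GRAY)
for r in range(190,300,5): print(r," ".join(f"{v:3d}" for v in g[r,180:336:5]))
E
```

```text
0.04206024751070969 [ 0.44478628 -0.33200109  0.0985083 ]
19173 0 497 0 383 tcp [[257.26138636 217.0546299 ]] [[257.13108544 270.7751716 ]]
485 235 298 31 282 tcp [[263.8622833  259.42749495]] [[263.85081591 234.83285233]]
761 0 396 16 298 tcp [[333.67842314 266.95797914]] [[337.36351529 250.90970029]]
190 218 222 227 187 143 191 186 191 180 181 183 179 179 183 185 187  86  35  34  35  35  34  34  35  34  35  78 133 129 204 228 144
195  55 180 218 214 182 190 187 190 185 171 182 185 183 186 183 183 184  89  33  34  33  34  35  36  34  63 119 131 128 129 129 129
200  43  45  46  59 189 136 139 178 179 255 247 255 163 166 165 154 152 207  85  68  34  34  33  39  87 132 131 130 126 125 124 230
205  48  49  44 184 137 139 141 184 143 255 255 255 255 255 255 255 240 226 228 238 125 101 116 132 130 129 130 129 132 225 226 225
210  46  47  44 178 140 141 137 181  42  46  47  38  69 255 255 255 255 255 255 255 145 124 128 127 128 127 132 129 228 226 227 226
215  46  46  45 173 169 173 130 168  47  46  46  45  48  45  44  37  65 255 255 255 255 255 255 255 223 226 231 227 227 225 226 227
220 
[... 1407 characters left out ...]
  90  88  89  90  89  89  91  90  90  89
275  92  93  93  93  93  94  93  92  94  93  93  92  92  93  92  92  93  93  93  92  93  92  94  92  93  93  93  93  93  93  93  94
280  93  93  94  93  93  94  92  93  92  93  93  94  93  93  93  93  93  93  92  92  93  94  93  93  94  92  92  92  92  93  92  94
285  91  90  91  91  91  90  90  91  91  91  90  91  91  91  92  91  90  90  91  90  90  90  90  90  91  90  91  91  90  91  91  91
290  87  78  93  93  97  80  80  80 108 107 106 114 116 125 128 124 128 130 119 122 126 121 126 124  80  81  80  97  94  95  78  86
295 117  39 159 157 161  50  49  34 153 161 184 193 211 209 208 224 194 223 230 226 214 206 212 222  31  49  49 161 158 159  38 117
```

```bash
python3 - <<'E'
from plant import *
from h import *
import pickle
o=pickle.load(open("o1.pkl","rb"));n=pickle.load(open("o2.pkl","rb"))
t=get_obs()["tool_pos"];A=R.from_euler("xyz",get_obs()["orientation"],degrees=True)
for a,b in zip(o[1:],n[1:]):
    d=(np.abs(a["frame"].astype(int)-b["frame"]).max(2)>30).astype(np.uint8)
    k,l,st,c=cv2.connectedComponentsWithStats(d)
    for i in range(1,k):
        if st[i,4]>12: print(st[i],c[i].round())
    print("corners +x",[proj(b,t+A.apply([x,y,z])).round()[0].tolist() for x in(.0095,-.0095) for y in(-.035,.035) for z in(0,-.04)])
E
```

```text
[243 212  18  33 277] [252. 226.]
[285 213   4   4  15] [286. 214.]
[263 225  12  26 126] [267. 235.]
[260 234   5  10  31] [262. 239.]
[295 258   5   4  14] [297. 260.]
[281 261  14  10  67] [288. 266.]
[253 267   6   4  20] [256. 268.]
[264 272   5   5  18] [266. 274.]
[273 280   5   3  14] [275. 281.]
corners +x [[256.0, 250.0], [256.0, 236.0], [278.0, 265.0], [279.0, 250.0], [250.0, 254.0], [250.0, 239.0], [272.0, 269.0], [272.0, 254.0]]
[312 232  10  14  77] [316. 238.]
[360 234  10  12  70] [364. 239.]
[321 238  15  20 118] [328. 247.]
[340 244   8   7  38] [344. 247.]
[331 247   6  14  40] [334. 253.]
[339 246  24  25 282] [351. 259.]
[309 266   6   5  14] [311. 268.]
[320 271   7   4  17] [323. 273.]
[333 275   6   5  20] [335. 277.]
[344 281   8   3  18] [348. 282.]
corners +x [[322.0, 259.0], [324.0, 249.0], [348.0, 270.0], [351.0, 260.0], [319.0, 264.0], [321.0, 255.0], [346.0, 275.0], [348.0, 266.0]]
```

```bash
python3 - <<'E'
from plant import *
from h import *
import pickle
n=[snapshot("wrist"),snapshot("side"),snapshot("scene")]
t=get_obs()["tool_pos"];A=R.from_euler("xyz",get_obs()["orientation"],degrees=True);h=get_obs()["opening"]/2;print(h)
def crop(s,x,y,w,hh,k):
    im=cv2.resize(s["frame"][y:y+hh,x:x+w],None,fx=k,fy=k,interpolation=cv2.INTER_CUBIC)
    for yy in(-h,h):
        for z,col in((0,(255,0,0)),(-.04,(0,255,0))):
            p=(proj(s,t+A.apply([0,yy,z]))[0]+.5-[x,y])*k;cv2.circle(im,tuple(int(v) for v in p),3,col,-1)
    return im
a=crop(n[1],215,190,100,100,4);b=crop(n[2],290,190,100,100,4)
c=crop(n[0],130,150,256,64*2,3.125)[:200*2]
im=np.vstack([np.hstack([a,b]),cv2.resize(c,(800,400))[140:340]])
cv2.imwrite("pics/m.png",im[:,:,::-1]);print(im.shape)
E
```

```text
0.02204040905314664
(600, 800, 3)
```

View pics/m.png

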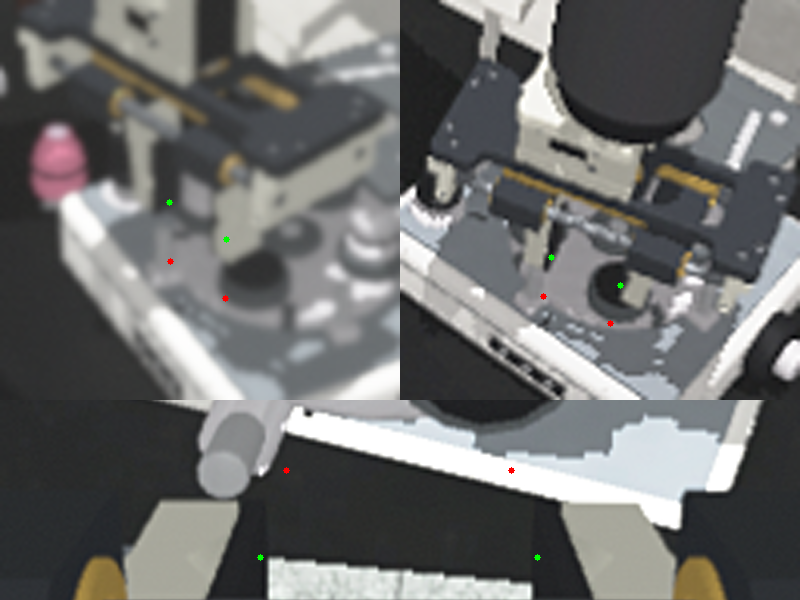

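The fingertips really sit at side (150,207)/(235,258) and scene (535,268)/(630,305) of this picture. The reported TCP (red dots) appears clearly below them, so I'll triangulate the tips.

```bash
python3 - <<'E'
from plant import *
from h import *
S=snapshot("side");C=snapshot("scene");W=snapshot("wrist")
ob=get_obs();t=ob["tool_pos"];A=R.from_euler("xyz",ob["orientation"],degrees=True)
def tri(l):
    M=np.zeros((3,3));v=np.zeros(3)
    for s,p in l:
        o,r=ray(s,[p]);r=r[0]/np.linalg.norm(r[0]);Q=np.eye(3)-np.outer(r,r);M+=Q;v+=Q@o
    x=np.linalg.solve(M,v);return x,[ (proj(s,x)[0]-p).round(1).tolist() for s,p in l]
f=lambda p:np.array(p)/4+[215,190]-.4
g=lambda p:(np.array(p)-[400,0])/4+[290,190]-.4
w=lambda p:(np.array(p)+[0,140-400])/3.125+[130,150]-.4
for a,b,c in(([148,210],[533,270],[182,502]),([232,262],[628,307],[612,502])):
    for l in([(S,f(a)),(C,g(b))],[(S,f(a)),(C,g(b)),(W,w(c))]):
        x,e=tri(l);print(x,e,"tool",A.inv().apply(x-t))
print(ob["joint_pos"],ob["opening"])
E
```

```text
[ 0.43201982 -0.30431081  0.13414897] [[-0.2, 0.2], [0.1, -0.2]] tool [-0.00975755 -0.02897864 -0.03562147]
[ 0.44152732 -0.29632901  0.1223039 ] [[1.3, 1.2], [-1.5, -1.5], [3.1, 4.1]] tool [ 0.00053883 -0.03591312 -0.02377643]
[ 0.44293309 -0.36348224  0.13014329] [[-0.4, 0.4], [0.3, -0.4]] tool [-0.00514641  0.0310138  -0.0316156 ]
[ 0.44841326 -0.36342926  0.12532874] [[1.6, 1.2], [0.9, -0.9], [-9.2, 6.7]] tool [ 0.00030878  0.03153914 -0.02680107]
[-1.65326826e+01  1.37588413e+01 -2.16585485e+01  2.53867772e-04
 -5.45826445e+01  1.12587215e+02] 0.043570745574547314
```

```bash
python3 - <<'E'
from plant import *
from h import *
S=snapshot("side");C=snapshot("scene")
ob=get_obs();t=ob["tool_pos"];A=R.from_euler("xyz",ob["orientation"],degrees=True)
for z in(-.066,-.096):
    P=[t+A.apply([x,y,z]) for x in(-.039,.039) for y in(-.0965,.0965)]
    print(z,((proj(S,P)-[215,190])*4).round().tolist(),((proj(C,P)-[290,190])*4+[400,0]).round().tolist())
E
```

```text
-0.066 [[23.0, 132.0], [273.0, 297.0], [129.0, 79.0], [382.0, 230.0]] [[413.0, 230.0], [726.0, 357.0], [465.0, 140.0], [767.0, 257.0]]
-0.096 [[20.0, 86.0], [274.0, 248.0], [129.0, 34.0], [385.0, 182.0]] [[417.0, 199.0], [737.0, 327.0], [469.0, 108.0], [777.0, 226.0]]
```

```bash
python3 -c "
from h import *
print(go([.4475,-.2998,.0985],-18))"
```

```text
[0.61, -3.18, 0.0, -0.0, -0.0, 24.06]
```

Request:
play_rows(
  commands=[
    [[0.6,-3.2,-1,0,0,24,0.3],[0.6,-3.2,-1,0,0,24,0.3],[0.6,-3.2,-1,0,0,24,0.3],[0.6,-3.2,-1,0,0,24,0.3],[0.6,-3.2,0,0,0,24,0.3],[0.6,-3.2,1,0,0,24,0.3],[0.6,-3.2,2,0,0,24,0.3],[0.6,-3.2,2.7,0,0,24,0.3],[0.6,-3.2,2.7,0,0,24,0.3],[0.6,-3.2,2.7,0,0,24,0.0],[0.6,-3.2,2.7,0,0,24,0.0],[0.6,-3.2,2.7,0,0,24,0.0],[0.6,-3.2,2.7,0,0,24,0.0]],
  ],
)

```text
clock: 6.42
tool_pos: [0.4477, -0.2998, 0.0719]
orientation: [180.0, -0.1, -17.9]
force: [0.6, -0.7, -1.3]
opening: 0.0075
gripper_force: 30.0
```

Request:
play_rows(
  commands=[
    [[0,0,0,0,0,0,0.16],[0.04,0.78,0,0,0,-6,0.16],[0.16,1.56,0,0,0,-12,0.16],[0.37,2.32,0,0,0,-18,0.16],[0.65,3.05,0,0,0,-24,0.16],[1.0,3.75,0,0,0,-30,0.16],[1.0,3.75,0,0,0,-30,0],[1.0,3.75,0,0,0,-30,0],[1.0,3.75,0,0,0,-30,0]],
  ],
)

```text
clock: 7.17
tool_pos: [0.4454, -0.3383, 0.0717]
orientation: [180.0, -0.0, 11.9]
force: [0.3, -0.3, 0.6]
opening: 0.0072
gripper_force: 30.0
```

Request:
play_rows(
  commands=[
    [[0,0,0,0,0,0,0.16],[0.04,0.78,0,0,0,-6,0.16],[0.16,1.56,0,0,0,-12,0.16],[0.37,2.32,0,0,0,-18,0.16],[0.65,3.05,0,0,0,-24,0.16],[1.0,3.75,0,0,0,-30,0.16],[1.43,4.41,0,0,0,-36,0.16],[1.93,5.02,0,0,0,-42,0.16],[1.93,5.02,0,0,0,-42,0],[1.93,5.02,0,0,0,-42,0],[1.93,5.02,0,0,0,-42,0]],
  ],
)

```text
clock: 8.08
tool_pos: [0.4745, -0.383, 0.0713]
orientation: [-180.0, -0.0, 53.8]
force: [0.8, -0.0, -1.8]
opening: 0.0074
gripper_force: 30.0
```

```bash
python3 - <<'E'
from h import *
u=lambda f:np.array([np.cos(np.radians(f)),np.sin(np.radians(f))])
print(np.r_[.5187,-.3233]+.0755*u(144), go(np.r_[np.r_[.5187,-.3233]+.0755*u(144),.12],-36),go(np.r_[np.r_[.5187,-.3233]+.0755*u(234),.07],54))
E
```

```text
[ 0.45761922 -0.27892221] [7.4, -7.5, -4.86, -0.02, 0.0, 89.83] [-0.12, 0.07, 0.13, -0.01, -0.01, -0.17]
```

Request:
play_rows(
  commands=[
    [[0,0,0,0,0,0,0.3],[0,0,0,0,0,0,0.3],[0,0,-6,0,0,0,0.3],[0,0,-6,0,0,0,0.3],[7.4,-7.5,-6,0,0,90,0.3],[7.4,-7.5,-6,0,0,90,0.3],[7.4,-7.5,-6,0,0,90,0.3],[7.4,-7.5,-6,0,0,90,0.3],[7.4,-7.5,-6,0,0,90,0.3],[7.4,-7.5,-6,0,0,90,0.3],[7.4,-7.5,-6,0,0,90,0.3],[7.4,-7.5,-6,0,0,90,0.3],[7.4,-7.5,-6,0,0,90,0.3],[7.4,-7.5,-6,0,0,90,0.3],[7.4,-7.5,-6,0,0,90,0.3],[7.4,-7.5,-6,0,0,90,0.3],[7.4,-7.5,-6,0,0,90,0.3],[7.4,-7.5,-6,0,0,90,0.3]],
  ],
)

```text
clock: 9.58
tool_pos: [0.4572, -0.2794, 0.1317]
orientation: [-180.0, -0.0, -36.2]
force: [-0.9, -0.4, -0.5]
opening: 0.0264
gripper_force: 0.0
```

```bash
python3 - <<'E'
from plant import *
from h import *
import pickle
print(go([.4576,-.279,.071],-36))
s=snapshot("wrist");pickle.dump(s,open("w4.pkl","wb"))
u=lambda f:np.array([np.cos(np.radians(f)),np.sin(np.radians(f))])
g=cv2.cvtColor(s["frame"],cv2.COLOR_RGB2GRAY)
print("expected pin tops",[proj(s,np.r_[np.r_[.5187,-.3233]+.0755*u(f),.114])[0].round().tolist() for f in(54,144,234)],"obj", [proj(s,np.r_[np.r_[.5187,-.3233]+.05*u(f),.142])[0].round().tolist() for f in(99,9,189,279)])
E
```

```text
[0.01, -0.05, 6.07, -0.01, -0.01, -0.21]
expected pin tops [[129.0, 89.0], [256.0, 208.0], [381.0, 88.0]] obj [[191.0, 155.0], [182.0, 12.0], [319.0, 155.0], [326.0, 12.0]]
```

Request:
play_rows(
  commands=[
    [[0,0,2,0,0,0,0.3],[0,0,4,0,0,0,0.3],[0,0,5,0,0,0,0.3],[0,0,6,0,0,0,0.3],[0,0,6,0,0,0,0.3],[0,0,6,0,0,0,0],[0,0,6,0,0,0,0],[0,0,6,0,0,0,0],[0,0,6,0,0,0,0]],
  ],
)

```text
clock: 10.38
tool_pos: [0.4581, -0.2797, 0.0724]
orientation: [-180.0, -0.1, -35.9]
force: [-0.1, 1.9, 1.4]
opening: 0.0071
gripper_force: 30.0
```

Request:
play_rows(
  commands=[
    [[0,0,0,0,0,0,0.16],[0.04,0.78,0,0,0,-6,0.16],[0.16,1.56,0,0,0,-12,0.16],[0.37,2.32,0,0,0,-18,0.16],[0.65,3.05,0,0,0,-24,0.16],[1.0,3.75,0,0,0,-30,0.16],[1.43,4.41,0,0,0,-36,0.16],[1.93,5.02,0,0,0,-42,0.16],[2.48,5.57,0,0,0,-48,0.16],[3.09,6.07,0,0,0,-54,0.16],[3.75,6.5,0,0,0,-60,0.16],[4.45,6.85,0,0,0,-66,0.16],[5.18,7.13,0,0,0,-72,0.16],[5.18,7.13,0,0,0,-72,0],[5.18,7.13,0,0,0,-72,0],[5.18,7.13,0,0,0,-72,0],[5.18,7.13,0,0,0,-72,0.3],[5.18,7.13,0,0,0,-72,0.3],[5.18,7.13,0,0,0,-72,0.3]],
  ],
)

```text
clock: 11.97
tool_pos: [0.4572, -0.3673, 0.0716]
orientation: [-180.0, 0.0, 36.0]
force: [-0.5, -0.0, 0.5]
opening: 0.0216
gripper_force: 0.0
```

Request:
play_rows(
  commands=[
    [[0,0,-4,0,0,0,0.3],[0,0,-8,0,0,0,0.3],[0,0,-12,0,0,0,0.3],[-5,0,-16,0,0,40,0.3],[-5,0,-16,0,0,40,0.3],[-5,0,-16,0,0,40,0.3],[-5,0,-16,0,0,40,0.3],[-5,0,-16,0,0,40,0.3],[-5,0,-16,0,0,40,0.3],[-5,0,-16,0,0,40,0.3]],
  ],
)

```text
clock: 12.8
tool_pos: [0.4168, -0.3968, 0.2316]
orientation: [-180.0, -0.0, -4.2]
force: [0.7, 0.3, -0.0]
opening: 0.0264
gripper_force: 0.0
```

```bash
python3 - <<'E'
from plant import *
from h import *
import pickle
s=snapshot("wrist");pickle.dump(s,open("w5.pkl","wb"));print(get_obs()["tool_pos"])
print(proj(s,[.5187,-.3233,.095]))
f=s["frame"][:228];C=snapshot("scene")["frame"][200:300,280:405]
im=np.hstack([cv2.resize(f[:,100:400],(450,342)),cv2.resize(C,(350,342),interpolation=cv2.INTER_CUBIC)])
cv2.imwrite("pics/w5.png",im[:,:,::-1])
E
```

```text
[ 0.41687466 -0.39680618  0.23153693]
[[169.27500392  67.17986437]]
```

View pics/w5.png

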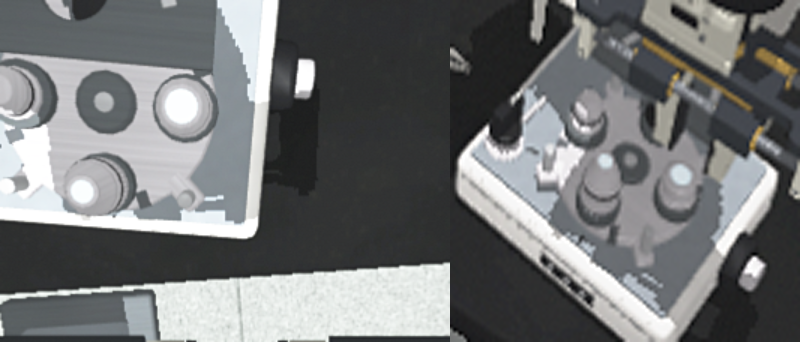

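The front place now holds the tall cone-shaped objective (its top at crop (82,190)). The pins are at (187,198) and (10,187). I'll check the angle numerically.

```bash
python3 - <<'E'
from plant import *
from h import *
import pickle
s=pickle.load(open("w5.pkl","rb"));c=np.array([.5187,-.3233,0])
q=lambda p:np.array(p)/1.5+[100,0]
for p,z in((q([82,190]),.142),(q([187,198]),.114),(q([10,187]),.114),(q([105,101]),.095)):
    P=onz(s,[p],z)[0];d=P-c;print(P,np.hypot(*d[:2]),np.degrees(np.arctan2(d[1],d[0])))
e=onz(s,[q([0,219]),q([245,237])],.066);d=e[1]-e[0];print("front edge",np.degrees(np.arctan2(d[1],d[0])))
print(go([.490,-.210,.19],-13+90-90))
E
```

```text
[ 0.46940974 -0.31579704  0.142     ] 0.04985804270207473 171.34488571105607
[ 0.45830994 -0.37008508  0.114     ] 0.0763924280277565 -142.23452129694576
[ 0.47234563 -0.26451059  0.114     ] 0.074866023155218 128.25512977298985
[ 0.51852336 -0.32394301  0.095     ] 0.0006668340240793374 -105.36072613259054
front edge -98.35440767711563
[6.06, -19.12, 4.15, -0.01, 0.01, 9.21]
```

Request:
play_rows(
  commands=[
    [[6.1,-19.1,0,0,0,9,0.3],[6.1,-19.1,0,0,0,9,0.3],[6.1,-19.1,0,0,0,9,0.3],[6.1,-19.1,0,0,0,9,0.3],[6.1,-19.1,0,0,0,9,0.3],[6.1,-19.1,0,0,0,9,0.3],[6.1,-19.1,4,0,0,9,0.3],[6.1,-19.1,8,0,0,9,0.3],[6.1,-19.1,12,0,0,9,0.3],[6.1,-19.1,12,0,0,9,0.3]],
  ],
)

```text
clock: 13.73
tool_pos: [0.4857, -0.2093, 0.1045]
orientation: [-180.0, 0.7, -12.9]
force: [-2.1, 1.0, -0.9]
opening: 0.026
gripper_force: 0.0
```

```bash
python3 - <<'E'
from plant import *
from h import *
print(get_obs()["tool_pos"],go([.490,-.210,.066],-13))
s=snapshot("wrist");f=s["frame"]
# bar: dark pixels near projected knob
p=proj(s,[[.49,-.21,.111],[.49,-.21,.086],[.499,-.2365,.066]]);print(p)
x,y=p[0].round().astype(int)
g=cv2.cvtColor(f,cv2.COLOR_RGB2GRAY)
for r in range(y-40,min(y+30,228),5):print(r," ".join(f"{v:3d}" for v in g[r,x-50:x+52:5]))
E
```

```text
[ 0.48566207 -0.20927022  0.10447813] [0.49, -0.03, 3.84, -0.0, 0.68, 0.13]
[[256.29445111 214.13872778]
 [256.44563073 200.9728587 ]
 [290.38706328 172.33003901]]
174  36  35  93 174 184 109 117 153 155  84  88 143 147 148 109 109 111  23  51 169 116
179  34  32  48 174 183 107 148 154  16  20  23  18  98 148 137 111  75 109 107 107 107
184  35  36  30 175 245 151  82  26  20  21  24  23  26  37 148 105 108 106 107 103 108
189  33  33  26 176 181 155  21  27  25  13  77  26  27  26 153 106 106 108 107 110 197
194  32  34  32 217 183  70  26  26  22  13  61  24  26  25  23 114 108 109 106 106 108
199  34  34  32 246 253  63  25  26  23  22  61  23  27  26  16 107 107 106 108 150 152
204  34  35  32 233 252 124  26  24  22  20  46  25  25  25  20 107 107 108 108 146 191
209  35  32  33 210 251 247  26  26  22  23  23  24  26  27 150 105 105 104 103 196 194
214  34  35  35 183 250 255  66  47  23  27  25  25  25  13 193 193 192 191 192 194 194
219  34  36  34  99 250 255 196 156  23  27  45  26  80 197 194 192 192 193 194 196 192
224  31  31  34  57 252 255 196 195  31  51  25  35 195 194 192 192 197 196 196 196 193
```

Request:
play_rows(
  commands=[
    [[0.5,0,0,0,0,0,0.3],[0.5,0,1,0,0,0,0.3],[0.5,0,2,0,0,0,0.3],[0.5,0,3,0,0,0,0.3],[0.5,0,3.8,0,0,0,0.3],[0.5,0,3.8,0,0,0,0.3],[0.5,0,3.8,0,0,0,0.3]],
  ],
)

```text
clock: 14.37
tool_pos: [0.4955, -0.2119, 0.0732]
orientation: [180.0, 0.1, -12.9]
force: [1.0, 0.4, -0.0]
opening: 0.0265
gripper_force: 0.0
```

Request:
play_rows(
  commands=[
    [[-0.5,0,0,0,0,0,0.3],[-0.5,-0.05,0.5,0,0,0,0.3],[-0.5,-0.05,0.7,0,0,0,0.3],[-0.5,-0.05,0.7,0,0,0,0.3],[-0.5,-0.05,0.7,0,0,0,0],[-0.5,-0.05,0.7,0,0,0,0],[-0.5,-0.05,0.7,0,0,0,0],[-0.5,-0.05,0.7,0,0,0,0]],
  ],
)

```text
clock: 15.03
tool_pos: [0.4917, -0.2091, 0.0668]
orientation: [-179.9, -0.0, -13.0]
force: [0.2, 7.9, 2.6]
opening: 0.0117
gripper_force: 30.0
```

Request:
play_rows(
  commands=[
    [[0,-0.1,0,0,0,0,0],[0,-0.1,0,0,0,7,0],[0,-0.1,0,0,0,14,0],[0,-0.1,0,0,0,21,0],[0,-0.1,0,0,0,28,0],[0,-0.1,0,0,0,28,0]],
  ],
)

```text
clock: 15.53
tool_pos: [0.4915, -0.2091, 0.0668]
orientation: [-180.0, -0.0, -41.3]
force: [-0.6, 2.9, 2.3]
opening: 0.0118
gripper_force: 30.0
```

Turning well with low force, so I'll continue to near the stop.

Request:
play_rows(
  commands=[
    [[0,0,0,0,0,7,0],[0,0,0,0,0,14,0],[0,0,0,0,0,21,0],[0,0,0,0,0,28,0],[0,0,0,0,0,33,0],[0,0,0,0,0,33,0],[0,0,0,0,0,33,0]],
  ],
)

```text
clock: 16.12
tool_pos: [0.4911, -0.2092, 0.0667]
orientation: [180.0, 0.0, -73.6]
force: [-2.4, 3.0, 4.6]
opening: 0.0116
gripper_force: 30.0
```

```bash
python3 -c "
from plant import *
o=get_obs();print(o['moment'],o['orientation'],o['force'])"
```

```text
[ 0.88609018  1.01308626 -0.06850876] [ 1.79978774e+02  6.03683638e-03 -7.36083367e+01] [-2.37644788  2.99956617  4.64025992]
```

Moment z is still small, so I'll turn in small steps to find the stop.

Request:
play_rows(
  commands=[
    [[0,0,0,0,0,2,0],[0,0,0,0,0,4,0],[0,0,0,0,0,4,0]],
  ],
)

```text
clock: 16.37
tool_pos: [0.4911, -0.2092, 0.0667]
orientation: [180.0, 0.0, -77.7]
force: [-2.6, 2.6, 4.8]
opening: 0.0114
gripper_force: 30.2
```

```bash
python3 -c "
from plant import *
o=get_obs();print(o['moment'],o['orientation'],o['force'])"
```

```text
[0.96202696 1.09922781 0.250471  ] [ 1.79973885e+02  2.20074670e-05 -7.77230358e+01] [-2.6350854   2.62526691  4.75147482]
```

Request:
play_rows(
  commands=[
    [[0,0,-0.3,0,0,0,0],[0,0,-0.6,0,0,0,0],[0,0,-0.9,0,0,0,0],[0,0,-1.1,0,0,0,0],[0,0,-1.1,0,0,0,0],[0,0,-1.1,0,0,0,0]],
  ],
)

```text
clock: 16.87
tool_pos: [0.4909, -0.2091, 0.0769]
orientation: [179.9, 0.0, -77.9]
force: [1.2, 1.7, -10.7]
opening: 0.0114
gripper_force: 30.2
```

Request:
play_rows(
  commands=[
    [[0,0,0.1,0,0,-2,0],[0,0,0.1,0,0,-4,0],[0,0,0.1,0,0,-5,0],[0,0,0.1,0,0,-5,0]],
  ],
)

```text
clock: 17.2
tool_pos: [0.4911, -0.2092, 0.0767]
orientation: [180.0, 0.0, -72.9]
force: [-2.1, 3.2, -1.5]
opening: 0.0117
gripper_force: 30.0
```

```bash
python3 -c "
from plant import *
o=get_obs();print(o['moment'],o['orientation'],o['force'])"
```

```text
[ 0.80329029  0.98581194 -0.20367778] [ 1.79982347e+02  1.26430107e-02 -7.29208210e+01] [-2.07069464  3.15442202 -1.4718539 ]
```

Request:
play_rows(
  commands=[
    [[0,0,0,0,0,3,0],[0,0,0,0,0,3,0],[0,0,0,0,0,3,0.3],[0,0,0,0,0,3,0.3],[0,0,0,0,0,3,0.3],[0,0,-3,0,0,3,0.3],[0,0,-6,0,0,3,0.3],[0,0,-9,0,0,3,0.3],[0,0,-9,0,0,3,0.3],[0,0,-9,0,0,3,0.3]],
  ],
)

```text
clock: 18.03
tool_pos: [0.4933, -0.2096, 0.1689]
orientation: [-179.7, -0.1, -75.9]
force: [-0.3, 0.0, -0.5]
opening: 0.026
gripper_force: 0.0
```

```bash
python3 - <<'E'
from plant import *
from h import *
import pickle
old=pickle.load(open("w4.pkl","rb"))
s=snapshot("wrist");pickle.dump(s,open("w6.pkl","wb"));print(get_obs()["tool_pos"],get_obs()["orientation"])
c=np.array([.4909,-.2092]);d=np.array([.0278,-.1141]);d/=np.linalg.norm(d);n=np.array([-d[1],d[0]])
g=cv2.cvtColor(s["frame"],cv2.COLOR_RGB2GRAY)
for z in(.111,.121):
    print(z,proj(s,[np.r_[c+d*a+n*b,z] for a,b in((.017,.006),(.017,-.006),(-.017,.006),(-.017,-.006),(0,0))]).round().tolist())
x,y=proj(s,[np.r_[c,.115]])[0].round().astype(int)
for r in range(y-48,y+32,4):print(r," ".join(f"{v:3d}" for v in g[r,x-32:x+34:3]))
E
```

```text
[ 0.49205893 -0.20930126  0.16729449] [-1.79864340e+02 -3.84924930e-02 -7.59242951e+01]
0.111 [[252.0, 172.0], [268.0, 172.0], [252.0, 214.0], [267.0, 214.0], [260.0, 194.0]]
0.121 [[252.0, 175.0], [268.0, 175.0], [252.0, 219.0], [267.0, 219.0], [260.0, 197.0]]
147  93  96  94  94  94  94  95  95  94  95 108 119 152 143 146 171  91  95  95  94  95  95
151  94  94  95  94  94  94  93  93  95  94 106 119  95  96  95  94  94  95  94  95  95  95
155  93  95  95  95  93  94  93  94  94  96 108 119  93  93  95  94  95  95  95  96  95  95
159  94  95  96  96  94  94  93  94  95  96 106 119  92  93  93  95  96  95  94  95  93  93
163  94  93  94  95  95  94  93  90 134 133 107 117 225 205 192  91  96  94  95  93  94  94
167  95  95  94  94  94  92 131 135 133 136  93 103 127 244 246 128 108  96  95  93  94  92
171  97  94  94  94  92 142 135 135 110  13  16  17  17  17 236 136 135  98  95  93  94  95
175  96  95  93  92  94 132 119  14  23  22  15 124  19  17  23  47 136 134  93  94  94  95
179  94  94  94  92 118 140  13  24  23  22  13 176  16  20  56  50  29 135  95  97  96  96
183  94  9
[... 301 characters left out ...]
  21  20  21  21  23  19  50  48  39  82  95  96  92 161
199  19  16  12  48 124 154  17  22  19  20  21  23  20  18  50  45  62  95  96  93 165 158
203  22  27  31  29  26  25  39  22  22  22  21  20  23  20  23  77  96  95  95 100 161 155
207  27  28  28  26  27  29  27  27  29  19  22  21  20  14 162 161 123  91  90 165 157 149
211  28  29  28  25  30  27  28  27  28  20  21  21  23  14 129 150 153 158 163 157 158  29
215  28  28  29  27  28  27  26  26  31  22  19  20  21  25  28  21  35  99 131 125  25  27
219  26  25  27  27  28  27  27  26  29  28  29  27  32  30  28  30  32  29  29  27  29  27
223  26  27  27  27  28  27  29  28  29  31  28  28  26  31  28  29  29  27  29  26  28  27
```

```bash
python3 -c "
from h import *
print(go([.4693,-.3159,.167],-60))"
```

```text
[9.79, 4.8, 0.02, -0.13, -0.06, -15.92]
```

Request:
play_rows(
  commands=[
    [[9.8,4.8,0,0,0,-16,0.5],[9.8,4.8,0,0,0,-16,0.5],[9.8,4.8,0,0,0,-16,0.5],[9.8,4.8,0,0,0,-16,0.5],[9.8,4.8,0,0,0,-16,0.5],[9.8,4.8,0,0,0,-16,0.5]],
  ],
)

```text
clock: 18.58
tool_pos: [0.468, -0.316, 0.1653]
orientation: [179.9, 0.1, -60.0]
force: [0.3, 0.5, -0.4]
opening: 0.0438
gripper_force: 0.0
```

```bash
python3 - <<'E'
from plant import *
from h import *
import pickle
s=snapshot("wrist");o=pickle.load(open("w6.pkl","rb"));print(get_obs()["tool_pos"],go([.4693,-.3159,.077],-60))
L0=[onz(o,[[260,173.5],[260,193.5]],z) for z in(.111,.121)]
g=cv2.cvtColor(s["frame"],cv2.COLOR_RGB2GRAY)
for l in L0: print(proj(s,l))
x,y=proj(s,L0[0].mean(0))[0].round().astype(int)
for r in range(y-24,y+24,2):print(r," ".join(f"{v:3d}" for v in g[r,max(x-40,0):x+40:3]))
print(max(x-40,0))
print("objective top exp",proj(s,[.4693,-.3159,.142]))
hs=cv2.HoughCircles(cv2.GaussianBlur(g,(3,3),0),cv2.HOUGH_GRADIENT,1,15,param1=120,param2=18,minRadius=5,maxRadius=45);print(None if hs is None else hs[0][:8])
E
```

```text
[ 0.46835346 -0.31551629  0.16568599] [0.09, -0.07, 8.87, 0.05, 0.06, 0.03]
[[172.28342334 270.6528685 ]
 [168.24635218 287.35650532]]
[[169.77763527 274.52773561]
 [165.78273858 291.13869417]]
255  42  43  43  42  41  34  36  51 121 105 104 102 102 151 149 150 149 150 149 150 149 149  28  32  33  29  30
257  43  43  43  44  39  36  34  83 122 104 102 106 103 153 153 153 152 153 152 153 153 141  27  31  29  30  31
259  42  43  43  43  37  34  34 103 120 103  85  65  67  70  70  70  70  69  70  71  70  70  68  68  69  68  68
261  43  44  44  42  38  34  33 128 115 103  67  68  68  67  68  67  68  69  68  68  68  68  68  69  68  68  69
263  41  43  42  43  40  35  29 129 116 104  70  72  71  71  71  72  72  73  71  73  73  72  73  72  71  71  71
265  42  42  43  44  42  35  34 129 111 101  76  75  76  75  75  76  76  75  77  76  77  75  76  77  77  76  75
267  42  43  44  43  43  35  37 131 111  97  78  79  77  77  77  78  77  78  76  78  77  78  78  77  78  77  78
269  43  43  42  43  41  35  47 131 105  91  80  79  80  79  79  80  79  80  79  80  78  79  77  79  81  79  80
271  41  4
[... 1302 characters left out ...]
141  42  42  42  33  31  29  38
295  45  43  45  42  44  39  50 129 106 101 103 104  33  33 149 140 138 140 139 141  41  41  41  38  33  31  37
297  43  44  42  42  42  40  36 128 108 102 102  99  33  34 150 140 139 139 139 141  43  41  42  37  31  31  37
299  43  44  43  43  42  41  34 129 116 102 103  75  34  32 147 139 139 139 139 141  44  39  39  39  28  33  36
301  43  42  43  42  42  41  33 111 120 103 106  37  35  31 146 139 138 138 139 140  49  40  42  40  32  36  37
130
objective top exp [[254.54687257 205.18603201]]
[[241.5  97.5  25.2]
 [120.5 113.5  31.4]
 [169.5 198.5  26.4]
 [255.5 194.5  25.4]
 [263.5 159.5  41.1]
 [259.5  89.5  38.9]
 [207.5 143.5  27.5]
 [272.5 134.5  44.4]]
```

Request:
play_rows(
  commands=[
    [[0,0,0,0,0,-50,0.5],[0,0,0,0,0,-50,0.5],[0,0,0,0,0,-50,0.5],[0,0,0,0,0,-50,0.5],[0,0,0,0,0,-50,0.5],[0,0,0,0,0,-50,0.5],[0,0,0,0,0,-50,0.5],[0,0,0,0,0,-50,0.5],[0,0,0,0,0,-50,0.5]],
  ],
)

```text
clock: 19.38
tool_pos: [0.469, -0.3151, 0.1665]
orientation: [-180.0, -0.0, -10.1]
force: [0.9, -0.4, -0.4]
opening: 0.0436
gripper_force: 0.0
```

```bash
python3 - <<'E'
from plant import *
from h import *
import pickle
s=snapshot("wrist");o=pickle.load(open("w6.pkl","rb"));print(get_obs()["tool_pos"],get_obs()["orientation"])
L0=[onz(o,[[260,173.5],[260,193.5]],z) for z in(.111,.121)]
g=cv2.cvtColor(s["frame"],cv2.COLOR_RGB2GRAY)
for l in L0: print(l,proj(s,l))
x,y=proj(s,L0[0].mean(0))[0].round().astype(int)
for r in range(y-18,y+18,2):print(r," ".join(f"{v:3d}" for v in g[r,max(x-36,0):x+30:2]))
print(max(x-36,0))
E
```

```text
[ 0.46889696 -0.31523657  0.1664801 ] [-1.79996585e+02 -3.46825938e-04 -1.01330170e+01]
[[ 0.49465977 -0.22478084  0.111     ]
 [ 0.49075762 -0.20936481  0.111     ]] [[133.86078375 180.24087172]
 [115.57847845 188.56082433]]
[[ 0.4952204  -0.22695689  0.121     ]
 [ 0.49147219 -0.21214903  0.121     ]] [[131.72432378 182.28655764]
 [113.47167842 190.58533705]]
166  44  43  43  44  43  44  46  45  45  32 213 255 255 100  47  29  26  25  27  26  29  92 162 191 186 187 185 185 185 186 187 177 180
168  45  43  43  43  44  42  43  42  42  38 145 215  64  26  36  37  39  41  41  37  32  26  29  91 173 189 187 187 186 177 163 162 169
170  44  43  43  45  44  43  43  43  43  42  32  24  31  37  33  38  36  35  36  41  42  39  33  26  63 175 186 171 163 164 170 171 166
172  43  45  44  43  45  43  44  44  44  43  39  34  35  35  35  35  34  35  36  36  36  42  33  30  24  57 149 166 170 171 165 154 172
174  43  44  44  43  44  43  45  44  41  47  42  35  36  35  34  35  36  35  34  35  30  31  26  30  30  24  96 175 165 155 206 254 255
176  45  42  44  45  43  43  42  44  46  48  34  35  33 
[... 1014 characters left out ...]
5 255 255 255 228
192  41  41  38  43  49  39  34  35  35  35  33  36  39 121  53  31  31  33  31  30  30  32  33  34  49  57  43 253 255 255 255 231 228
194  43  43  48  52  53  48  44  34  35  36  35  35  32  32  32  34  32  31  38  50  46  49  65  66  60  44 223 255 255 229 227 227 228
196  45  44  54  55  55  56  58  39  34  35  34  34  34  32  31  28  42  57  63  62  63  63  65  58  41 146 255 244 227 227 229 229 229
198  47  45  48  55  55  56  58  43  34  34  33  32  29  29  41  56  61  60  60  62  61  60  53  45 118 235 228 227 228 228 230 230 228
200  43  45  42  50  54  54  57  45  31  31  32  31  62 237 116  49  50  52  55  54  46  50 127 187 233 229 226 227 227 228 230 231 230
89
```

Triangulating the white line gives the bar top at 121 mm, so the knob is up and the turret locked. Next is the objective.

Request:
play_rows(
  commands=[
    [[0,0,0,0,0,50,0.55],[0,0,0,0,0,50,0.55],[0,0,0,0,0,50,0.55],[0,0,0,0,0,50,0.55],[0,0,0,0,0,50,0.55],[0,0,0,0,0,50,0.55],[0,0,0,0,0,50,0.55],[0,0,3,0,0,50,0.55],[0,0,5,0,0,50,0.55],[0,0,7,0,0,50,0.55],[0,0,8,0,0,50,0.55],[0,0,8.9,0,0,50,0.55],[0,0,8.9,0,0,50,0.55],[0,0,8.9,0,0,50,0.55]],
  ],
)

```text
clock: 20.6
tool_pos: [0.469, -0.3161, 0.0779]
orientation: [180.0, -0.0, -60.0]
force: [-0.1, -0.5, 0.9]
opening: 0.0485
gripper_force: 0.0
```

```bash
python3 -c "
from h import *
print(go([.4693,-.3159,.077],-60))"
```

```text
[0.0, -0.04, 0.09, 0.01, -0.01, 0.03]
```

Request:
play_rows(
  commands=[
    [[0,0,0,0,0,0,0.2],[0,0,0,0,0,0,0.2],[0,0,0,0,0,0,0.2],[0,0,0,0,0,0,0.2],[0,0,0,0,0,0,0.2]],
  ],
)

```text
clock: 21.02
tool_pos: [0.4694, -0.3162, 0.0784]
orientation: [-179.9, -0.1, -59.9]
force: [1.0, 1.1, 4.4]
opening: 0.0324
gripper_force: 30.0
```

Request:
play_rows(
  commands=[
    [[0,0,-0.02,0,0,-6,0.2],[0,0,-0.04,0,0,-12,0.2],[0,0,-0.06,0,0,-18,0.2],[0,0,-0.08,0,0,-24,0.2],[0,0,-0.1,0,0,-30,0.2],[0,0,-0.12,0,0,-36,0.2],[0,0,-0.12,0,0,-36,0.2]],
  ],
)

```text
clock: 21.6
tool_pos: [0.4689, -0.3161, 0.0793]
orientation: [180.0, -0.0, -23.7]
force: [-0.5, -0.2, 2.7]
opening: 0.0325
gripper_force: 30.0
```

```bash
python3 -c "
from plant import *
o=get_obs();print(o['moment'],o['orientation'],o['force'],o['opening'])"
```

```text
[0.12502475 0.07050685 0.01039739] [ 1.79998479e+02 -4.83663804e-02 -2.36638527e+01] [-0.52389935 -0.18143169  2.69353687] 0.03251968128670997
```

Request:
play_rows(
  commands=[
    [[0,0,-0.02,0,0,-6,0.2],[0,0,-0.04,0,0,-12,0.2],[0,0,-0.06,0,0,-18,0.2],[0,0,-0.08,0,0,-24,0.2],[0,0,-0.1,0,0,-30,0.2],[0,0,-0.12,0,0,-36,0.2],[0,0,-0.14,0,0,-40,0.2],[0,0,-0.14,0,0,-40,0.2]],
  ],
)

```text
clock: 22.27
tool_pos: [0.4692, -0.316, 0.0807]
orientation: [180.0, -0.1, 16.0]
force: [0.6, 2.3, 6.1]
opening: 0.0327
gripper_force: 30.0
```

```bash
python3 -c "
from plant import *
o=get_obs();print(o['moment'],o['orientation'],o['force'],o['opening'])"
```

```text
[ 0.62653745 -0.06806253 -0.0872774 ] [ 1.79966261e+02 -5.83406518e-02  1.60483934e+01] [0.56584529 2.25465606 6.12178932] 0.03273935186905844
```

Request:
play_rows(
  commands=[
    [[0,0,-0.1,0,0,-1.5,0.2],[0,0,-0.3,0,0,-1.5,0.2],[0,0,-0.6,0,0,-1.5,0.2],[0,0,-0.6,0,0,-1.5,0.2]],
  ],
)

```text
clock: 22.6
tool_pos: [0.4687, -0.3161, 0.0865]
orientation: [180.0, 0.0, 17.4]
force: [0.3, -0.1, 0.2]
opening: 0.0328
gripper_force: 30.0
```

Request:
play_rows(
  commands=[
    [[0,0,-0.6,0,0,0,0.2],[0,0,-1.2,0,0,0,0.2],[0,0,-2,0,0,0,0.2],[0,0,-3,0,0,0,0.2],[0,0,-4.5,0,0,0,0.2],[0,0,-6,0,0,0,0.2],[0,0,-8,0,0,0,0.2],[0,0,-10,0,0,0,0.2],[0,0,-10,0,0,0,0.2]],
  ],
)

```text
clock: 23.35
tool_pos: [0.4707, -0.3172, 0.1916]
orientation: [179.7, -0.3, 17.6]
force: [0.2, -0.3, 0.2]
opening: 0.0323
gripper_force: 30.0
```

```bash
python3 - <<'E'
from plant import *
from h import *
a=snapshot("scene");o=get_obs();print(o["opening"],o["gripper_force"],o["force"])
# tray: bounding of tray contour near (207,208); wall top z=.013
f=a["frame"];g=cv2.cvtColor(f,cv2.COLOR_RGB2GRAY)
m=(g>95).astype(np.uint8);m[:180]=0;m[235:]=0;m[:,:170]=0;m[:,243:]=0
m=cv2.morphologyEx(m,cv2.MORPH_CLOSE,np.ones((7,7)))
k,l,st,c=cv2.connectedComponentsWithStats(m)
i=1+st[1:,4].argmax();print(st[i]);pts=np.argwhere(l==i)[:,::-1].astype(np.float32)
P=onz(a,pts,.013)[:,:2].astype(np.float32);print(cv2.minAreaRect(P),"centre")
W=cv2.cvtColor(snapshot("wrist")["frame"],cv2.COLOR_RGB2GRAY)
print(go([.4687,-.3161,.19],0),o["tool_pos"])
# white-ish dropper bottles: brown mask
hsv=cv2.cvtColor(f,cv2.COLOR_RGB2HSV);b=((hsv[...,0]<12)&(hsv[...,1]>90)&(hsv[...,2]<120)).astype(np.uint8);b[:,:215]=0;b[:,275:]=0;b[:150]=0;b[205:]=0
k,l,st,c=cv2.connectedComponentsWithStats(b);print([(st[i].tolist(),onz(a,[[c[i][0],st[i][1]+st[i][3]-4]],0)[0].round(3).tolist()) for i in range(1,k) if st[i,4]>40])
E
```

```text
0.03273675524185742 29.989855885505676 [ 0.26344442 -0.25641639 -1.08117707]
[ 176  180   63   54 1820]
((0.49088576436042786, 0.12597449123859406), (0.22336068749427795, 0.13188357651233673), 81.55848693847656) centre
[-0.04, -0.01, -0.23, 0.05, -0.14, 17.55] [ 0.47002905 -0.31662354  0.18947154]
[([228, 170, 12, 18, 190], [0.621, 0.096, 0.0]), ([248, 176, 13, 19, 194], [0.632, 0.024, 0.0])]
```

```bash
python3 - <<'E'
from plant import *
from h import *
a=snapshot("scene");b=snapshot("side")
g=cv2.cvtColor(a["frame"],cv2.COLOR_RGB2GRAY)
m=(g>95).astype(np.uint8);m[:183]=0;m[234:]=0;m[:,:174]=0;m[:,241:]=0
k,l,st,c=cv2.connectedComponentsWithStats(m)
P=onz(a,[[177,209],[203,187],[239,207],[211,231]],.013);print(P,P.mean(0),[np.linalg.norm(P[i]-P[(i+1)%4]).round(4) for i in range(4)])
Q=onz(b,[[160,205],[182,189],[216,208],[193,222]],.013);print(Q,Q.mean(0),[np.linalg.norm(Q[i]-Q[(i+1)%4]).round(4) for i in range(4)])
for i in range(1,k):
    if st[i,4]>60: print(st[i])
c=P.mean(0);print(go([.48,.10,.19],-9))
E
```

```text
[[0.4323228  0.16703339 0.013     ]
 [0.5472609  0.15885493 0.013     ]
 [0.54077971 0.01902872 0.013     ]
 [0.42129351 0.03307205 0.013     ]] [0.48541423 0.09449727 0.013     ] [np.float64(0.1152), np.float64(0.14), np.float64(0.1203), np.float64(0.1344)]
[[ 0.4177857   0.13259442  0.013     ]
 [ 0.5137886   0.1741508   0.013     ]
 [ 0.53970119  0.02065824  0.013     ]
 [ 0.45116808 -0.00122499  0.013     ]] [0.48061089 0.08154462 0.013     ] [np.float64(0.1046), np.float64(0.1557), np.float64(0.0912), np.float64(0.1379)]
[176 185  63  49 570]
[13.66, -39.28, -0.39, -0.03, 0.03, 26.54]
```

Request:
play_rows(
  commands=[
    [[13.9,-38.8,-0.4,0,0,24,0.2],[13.9,-38.8,-0.4,0,0,24,0.2],[13.9,-38.8,-0.4,0,0,24,0.2],[13.9,-38.8,-0.4,0,0,24,0.2],[13.9,-38.8,-0.4,0,0,24,0.2],[13.9,-38.8,-0.4,0,0,24,0.2],[13.9,-38.8,-0.4,0,0,24,0.2],[13.9,-38.8,-0.4,0,0,24,0.2],[13.9,-38.8,-0.4,0,0,24,0.2],[13.9,-38.8,-0.4,0,0,24,0.2],[13.9,-38.8,-0.4,0,0,24,0.2],[13.9,-38.8,-0.4,0,0,24,0.2],[13.9,-38.8,-0.4,0,0,24,0.2],[13.9,-38.8,-0.4,0,0,24,0.2]],
  ],
)

```text
clock: 24.72
tool_pos: [0.4836, 0.0952, 0.1895]
orientation: [179.9, 0.1, -6.4]
force: [0.5, -0.3, -0.9]
opening: 0.0326
gripper_force: 30.0
```

Request:
play_rows(
  commands=[
    [[0,0,2,0,0,0,0.2],[0,0,4,0,0,0,0.2],[0,0,6,0,0,0,0.2],[0,0,8,0,0,0,0.2],[0,0,10,0,0,0,0.2],[0,0,12,0,0,0,0.2],[0,0,14,0,0,0,0.2],[0,0,15,0,0,0,0.2],[0,0,16,0,0,0,0.2],[0,0,16.5,0,0,0,0.2],[0,0,16.5,0,0,0,0.2],[0,0,16.5,0,0,0,0.2]],
  ],
)

```text
clock: 25.72
tool_pos: [0.4842, 0.0951, 0.0253]
orientation: [180.0, 0.0, -6.5]
force: [-0.7, -0.1, -0.7]
opening: 0.0326
gripper_force: 30.0
```

```bash
python3 - <<'E'
from plant import *
from h import *
o=get_obs();print(o["force"],o["tool_pos"],o["orientation"],go([.484,.095,.0025],-6))
a=snapshot("scene");b=snapshot("side")
# lowest visible objective/fingers vs mat: project candidate origin point
for s in(a,b): print(proj(s,[o["tool_pos"]+[0,0,.0095]]),proj(s,[[.484,.095,.005]]))
E
```

```text
[-0.6812533  -0.09206306 -0.72072553] [0.48419573 0.09512101 0.02527005] [ 1.79979757e+02  1.11487027e-02 -6.49808251e+00] [-0.02, 0.01, 2.28, 0.02, 0.01, -0.5]
[[206.54001215 203.2589892 ]] [[207.20534348 210.04522025]]
[[185.61990517 196.77567577]] [[186.43363646 205.50097125]]
```

Origin about 35 mm, no contact. I'll descend slowly to expected contact at reported z ≈ -0.0045.

Request:
play_rows(
  commands=[
    [[0,0,0.5,0,0,0,0.2],[0,0,1,0,0,0,0.2],[0,0,1.5,0,0,0,0.2],[0,0,2,0,0,0,0.2],[0,0,2.2,0,0,0,0.2],[0,0,2.4,0,0,0,0.2],[0,0,2.5,0,0,0,0.2],[0,0,2.5,0,0,0,0.2]],
  ],
)

```text
clock: 26.48
tool_pos: [0.484, 0.0959, -0.0001]
orientation: [180.0, 0.0, -6.4]
force: [0.1, 0.6, -0.9]
opening: 0.0326
gripper_force: 30.0
```

Request:
play_rows(
  commands=[
    [[0,0,0.1,0,0,0,0.2],[0,0,0.2,0,0,0,0.2],[0,0,0.3,0,0,0,0.2],[0,0,0.3,0,0,0,0.2]],
  ],
)

```text
clock: 26.82
tool_pos: [0.484, 0.0959, -0.0029]
orientation: [180.0, 0.0, -6.4]
force: [-0.6, 0.4, -1.4]
opening: 0.0329
gripper_force: 30.0
```

Request:
play_rows(
  commands=[
    [[0,0,0.1,0,0,0,0.2],[0,0,0.2,0,0,0,0.2],[0,0,0.2,0,0,0,0.2]],
  ],
)

```text
clock: 27.07
tool_pos: [0.4845, 0.096, -0.0045]
orientation: [-180.0, -0.0, -6.4]
force: [0.0, 0.1, 2.6]
opening: 0.0327
gripper_force: 30.0
```

Request:
play_rows(
  commands=[
    [[0,0,0.05,0,0,0,0.2],[0,0,0.1,0,0,0,0.2],[0,0,0.1,0,0,0,0.2]],
  ],
)

```text
clock: 27.32
tool_pos: [0.4849, 0.096, -0.0047]
orientation: [-180.0, -0.1, -6.4]
force: [-2.6, -1.9, 13.3]
opening: 0.0324
gripper_force: 30.0
```

Contact at the expected height. I'll ease off slightly, open and retreat.

Request:
play_rows(
  commands=[
    [[0,0,-0.1,0,0,0,0.2],[0,0,-0.1,0,0,0,0.45],[0,0,-0.1,0,0,0,0.6],[0,0,-0.1,0,0,0,0.7],[0,0,-0.1,0,0,0,0.7],[0,0,-0.1,0,0,0,0.7],[0,0,-1,0,0,0,0.7],[0,0,-3,0,0,0,0.7],[0,0,-6,0,0,0,0.7],[0,0,-10,0,0,0,0.7],[0,0,-16,0,0,0,0.7],[0,0,-20,0,0,0,0.7],[0,0,-24,0,0,0,0.7],[-10,-10,-28,0,0,0,0.7],[-10,-10,-28,0,0,0,0.7],[-10,-10,-28,0,0,0,0.7],[-10,-10,-28,0,0,0,0.7],[-10,-10,-28,0,0,0,0.7]],
  ],
)

```text
clock: 28.82
tool_pos: [0.3947, 0.2094, 0.2775]
orientation: [-179.7, -0.2, -6.3]
force: [-0.8, 0.5, 0.9]
opening: 0.0613
gripper_force: 0.0
```

```bash
python3 - <<'E'
from plant import *
from h import *
a=snapshot("scene");b=snapshot("side");o0=cv2.imread("pics/scene0.png");s0=cv2.imread("pics/side0.png")
for s,ref in((a,o0),(b,s0)):
    d=(np.abs(s["frame"][:,:,::-1].astype(int)-ref).max(2)>35).astype(np.uint8)
    d=cv2.morphologyEx(d,cv2.MORPH_CLOSE,np.ones((3,3)))
    k,l,st,c=cv2.connectedComponentsWithStats(d)
    print([st[i].tolist() for i in range(1,k) if st[i,4]>40])
    print("expected foot/top",proj(s,[[.4847,.096,.005],[.4847,.096,.059]]).round(1).tolist(),proj(s,[[.4847+.054,.096,.022]]).round(1).tolist())
    print("socket exp",proj(s,[[.4693,-.3159,.1]]).round(1).tolist())
    g=cv2.cvtColor(s["frame"],cv2.COLOR_RGB2GRAY);x,y=proj(s,[[.4847,.096,.032]])[0].round().astype(int)
    for r in range(y-16,y+16,2):print(r," ".join(f"{v:3d}" for v in g[r,x-16:x+18:2]))
print(get_obs()["tool_pos"],get_obs()["qvel"].max())
E
```

```text
[[0, 0, 60, 140, 4133], [88, 0, 87, 140, 4785], [0, 100, 8, 7, 45], [159, 159, 33, 24, 360], [113, 171, 50, 22, 670], [176, 193, 19, 20, 130], [197, 195, 16, 18, 171], [293, 223, 84, 57, 1923], [0, 225, 143, 104, 2999], [141, 286, 11, 33, 152], [0, 303, 104, 81, 2222], [150, 319, 26, 37, 341], [128, 324, 9, 23, 45], [0, 336, 27, 30, 317]]
expected foot/top [[207.1, 209.8], [205.8, 197.4]] [[217.6, 194.9]]
socket exp [[332.4, 256.9]]
188  46  46  40  38 161 149 111 156 206  69  40  43  45  46  46  45  44
190  43  45  37  86 157  97 102  57 124 204 220  32  42  44  45  44  46
192  39  35 146 130  82  76  75  96  59  99 138 207 193  37  43  43  45
194  77 160 130 117  76  88  86  60  93  59 106  98 178 187  70  40  45
196 155  78  56  37  68  77  84 164 244 239  53 116  64 134 213 255  32
198  65  64  41  68  44  54  78 252 245 249 145  65  88  74  94 159 195
200  54  40  62  42  74  45 206 228 226 216 198 102  75  89  85  59 108
202  55  63  40  60  39 101 227 226 227 221 212 176 101  76  77  95  61
204  49  47  66  54 110  68 235 230 231 226 200  95  74  89  87  62  99
206  54  56  56
[... 1381 characters left out ...]
95 136 130 113  91  98 194 224 226 218 195 144  85  78  80 110 183 169
197  85  68  59  56  87 181 215 219 206 186 139  82  78  78  83 121 187
199  57  57  55  57  71 129 167 178 158 138 119  91  77  78  79  83 119
201  56  61  65  71  89 138 151 155 145 145 138  95  79  77  78  78  84
203  74  77  80  77  84 135 162 170 163 153 128  76  79  78  79  80  78
205  80  80  79  78  81  95 128 161 156 134 105  64  74  77  77  80  77
207 106  79  79  78  79  77  91 119 120  97  76  72  79  78  77  78  77
209 170  91  79  77  77  80  78  82  80  76  75  78  78  79  78  77  80
211 173 135  87  79  78  76  79  80  76  80  77  75  78  78  79  82  96
[0.39536823 0.20714342 0.2751633 ] 1.3112604265310224
```

Request:
play_rows(
  commands=[
    [[0,0,0,0,0,0,0.7],[0,0,0,0,0,0,0.7],[0,0,0,0,0,0,0.7],[0,0,0,0,0,0,0.7]],
  ],
)

```text
clock: 29.25
tool_pos: [0.3962, 0.2057, 0.2737]
orientation: [179.9, 0.0, -6.5]
force: [0.3, -0.8, 0.7]
opening: 0.0612
gripper_force: 0.0
```

```bash
python3 -c "
from plant import *
print(close_job())"
```

```text
the job is handed in; nothing more can be done
None
```

The job is handed in (no verdict was returned): by my camera checks the turret was locked with the long objective at the front (checked before unscrewing, not since), and the objective stands upright and released in the lens tray, at about 29 s of the 72 s.

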